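# Top up the sprung block magazine

### The arm

A 7-joint arm with a two-finger parallel gripper is mounted at the origin on the work surface. World frame = base frame: x ahead of the robot, y to its left, z up, the work surface at z = 0. Lengths are in mm, angles in degrees, forces in N, time in s.
With the tool pointing down it reaches from about 400 to 850 mm from the base axis. Payload 10.4 kg.
Tool frame: the origin (TCP) lies at the very end of the fingers, on their centre line; the grasp point (between the pads) lies 19 mm behind it (tcp_to_grasp is the distance from the TCP to the grasp point, in mm); z points along the fingers, y is the line along which they close (so a half turn about z gives the same grasp; the last joint's range is limited). The gripper opens to 87 mm and grips with 3 to 60 N. Pads are 19 mm wide; open, the fingers measure 117 mm over their backs; the gripper's body (75 mm by 190 mm) begins 51 mm behind the grasp point.
Start: joints at [-70.05, 19.034, -3.707, 83.658, 1.238, 77.344, -5.071], TCP at [226.464, 582.551, 222.576] pointing down, gripper open.
Joint ranges: [-148.97, 148.97], [-28.65, 121.19], [-84.17, 76.75], [9.2, 138.47], [-72.65, 252.65], [3.7, 117.97], [-149.18, 149.18]. Speed limits (degrees/s): [127.2, 127.2, 159.86, 159.86, 180, 180, 180].

### API

Orientations are given as a 3x3 rotation matrix whose columns are the frame's x, y, z axes.
In Python, from station import move_ptp, line_to, move_joints, command_gripper, sleep, inverse_kinematics, get_state, camera, camera_info, PlanningError, sign_off, tcp_to_grasp gives the robot as it stands. The module is installed in compiled form; this text tells all that it offers. Calls block until the motion is done:
- move_ptp(position, orientation): joint-space move of the TCP to a pose.
- line_to(position, max_speed=150, ori=None): straight line of the TCP; ori=None keeps the orientation; max_speed is the mean speed in mm/s.
- move_joints(angles): joint-space move.
- command_gripper(opening, grip_force=None): opening from 0.0 (shut) to 1.0 (fully open); grip_force is the grip in N (None keeps the last); returns when the fingers have stopped.
- sleep(seconds).
- inverse_kinematics(position, orientation): joint angles nearest the present ones, or None.
- get_state(): the state.
- camera(name): name is "scene" or "top" or "wrist"; returns (picture, depth): 384x512x3 uint8, red, green, blue; 384x512 float32, mm along the optical axis (not along the pixel's ray), 0 where there is no reading.
- camera_info(name): a dict with "K" (3x3 intrinsics, pixels), "R" (3x3) and "t" (3): a world point X has camera coordinates R X + t. Camera axes: x right, y down, z forward; pixel columns grow to the right and rows downward; lengths in mm; the calibration is good to about 2 mm. A picture is of the moment at which its call begins: read the wrist's pose just before it. camera_info takes no time and is no camera call; for the wrist camera it gives the pose at the moment of the call.
A pose or a line that the arm cannot do raises PlanningError and nothing moves.
- sign_off(): hands the job in; it is judged then, once.
The state is a dict: "clock": time; "q": joint angles; "qvel": joint speeds; "joint_efforts": joint torques, N m; "ee_pos": TCP position; "tool_rot": TCP orientation; "ft_force": force on the tool from outside, world axes, zero at the start; "ft_torque": the same for the moment, N m; "grip_width": opening from 0.0 (shut) to 1.0 (fully open); "finger_force": force on a finger pad.
Only numpy, scipy, OpenCV 4.12 (cv2) and the standard library are available. Lean on these libraries where they do the work, as an engineer would, in place of code of your own. Each camera call takes 0.05 s, during which the arm holds its last target. There are 200 camera calls.

### The job

Pull the empty magazine's sprung follower back by its black handle until its spring goes over centre and it stays back by itself, and let go of it. Stand the loose maple block upright in the close-fitting channel between gate and follower, 38 mm side across, seated on the floor and never forced. Then take the handle again and ease the follower forward, without letting it snap, until its spring holds the block tight against the gate; let go and leave the other things on the bench alone.

Things in the scene. Friction and masses are not known exactly. Their poses are not given: they have to be found in the camera images.
- track: Fixed feed magazine, steel base 250 x 110 x 8 mm. Origin: on the bench, mid-width. x along the channel, away from the gate; y across; z up. Floor at z 8 mm. Two rails 8 mm thick (x -45 to 85, tops z 30 mm) form a channel 40 mm wide. The channel, with follower and handle, is clamped up to 8 mm to either side of y 0: this is not measured, find it by feel or sight.
- gate (a point): Inner face of the fixed steel gate (66 mm wide, top z 38 mm) at the floor: track x -45, y 0, z 8 mm; axes as the track's. Beyond it: green machine head (track x -120 to -55 mm, 100 mm wide, top z 80 mm, round dark cap to 92 mm). Other end: green block (x 95 to 130 mm, top z 40 mm). Spring strut's post at x 25, 28 mm to +y of the channel's middle, top z 42 mm.
- follower (a joint): Travel in m along track +x. Steel face (37 mm wide, top z 60 mm) at track x -43 mm + travel; 0: shut, empty; 0.028: on the block. Spring force to the gate about 8 N at 0, 9 N at 0.020, 8 N at 0.030, none at 0.046; beyond, it pulls back to a hard stop at 0.055 (5 to 6 N there, the push needed to bring it forward). Damping 20 N per m/s.
- gripline (a point): Height and shut place of the black handle grip: track x 2, y 0, z 87 mm, fixed to the track. The grip's centre is at this point + travel along x, and up to 8 mm to either side in y (centred on the channel). Grip: upright block 14 mm along the track, 30 mm across, 36 mm high (track z 69 to 105 mm) on a 12 x 22 mm stem; 30 mm or more free all round it.
- block: The loose maple block to load, upright on the bench: 30 mm (its x) by 38 mm (its y) by 70 mm high, edges rounded 1 mm, 40 to 85 g. Origin: centre of its underside, z up. In the channel its 38 mm side lies across (1 mm free each side, either way round), its lower 22 mm between the rails; held by the follower its origin is at track x -30, z 8 mm.
- knob: Bystander: turned wooden knob, round, 42 mm across, 55 mm high, standing on the bench. Origin: centre of its underside.
- offcut: Bystander: flat square wooden offcut, 55 x 55 x 22 mm, lying on the bench. Origin: centre of its underside.
- glue: Bystander: white glue bottle, 52 mm across, 130 mm high, standing. Origin: centre of its underside.

How it is judged (in metres and radians):
On the way, in this order (a step that is already met when the one before it is completed fails the run):
1. the follower stays back over centre (travel above 50 mm) with the handle let go (value of joint follower above 0.05 m and contact force between the fingers and track below 0.2 N), for 0.2 s.
2. the block stands seated on the channel floor (within 3.5 mm) between gate and follower while the follower is still back (travel above 48 mm) (value of joint follower above 0.048 m and x of block in the frame of track between -0.034 and 0.002 m and y of block in the frame of track between -0.011 and 0.011 m and z of block in the frame of track below 0.0115 m and angle between block's own z axis and vertical below 0.1 rad), for 0.2 s.
At the end, for the whole second after the job is handed in: The follower is forward on the block (travel 24 to 31.5 mm) and presses it with over 1 N; the block stands upright (0.06 rad) on the channel floor (3.5 mm) between the rails, within 4 mm of touching the gate, square to the track (0.1 rad), at rest (value of joint follower between 0.024 and 0.0315 m and x of block in the frame of track between -0.034 and -0.026 m and y of block in the frame of track between -0.011 and 0.011 m and z of block in the frame of track between 0.005 and 0.0115 m and angle between block's own z axis and vertical below 0.06 rad and angle between the y axis of block and the y axis of track, either way round below 0.1 rad and contact force between block and follower above 1 N and linear speed of block below 0.01 m/s).
It fails at once if the follower snaps: it runs towards the gate faster than 0.25 m/s (velocity of joint follower below -0.25 m/s).
It fails at once if the block is forced: more than 35 N in all between it and the magazine with its rails, gate and follower (contact force between block and track above 35 N).
It fails at once if a bystander (knob, offcut or glue bottle) is moved more than 20 mm (distance of any of knob, offcut, glue from where it was at the start of the episode above 0.02 m).
It also fails if it takes over 72 s, if anything falls off the work surface, if the arm or the gripper's body presses on something with over 40 N, if the wrist force passes 120 N, or if a joint passes its speed limit or range.

## Working session

There is one attempt and no reset: what is moved stays moved. The work goes in short steps, each a Python script; the robot and the scene stay as the last script left them, time stands still between calls to the robot, and variables do not carry over. Pictures are saved under pics/ and viewed, at most 10 in all, crops included, and the job is handed in when it is done.

```bash
mkdir -p pics
cat > h.py <<'E'
import numpy as np, cv2
from station import *
def cloud(name):
    i=camera_info(name); im,d=camera(name)
    K,R,t=np.array(i["K"]),np.array(i["R"]),np.array(i["t"])
    v,u=np.mgrid[:384,:512]
    c=np.stack([(u-K[0,2])/K[0,0]*d,(v-K[1,2])/K[1,1]*d,d],-1)
    X=(c-t)@R
    X[d==0]=np.nan
    return im,X
E
python3 - <<'E'
from h import *
for n in("top","scene"):
    im,X=cloud(n); np.save(n+".npy",X); np.save(n+"_im.npy",im)
    cv2.imwrite(f"pics/{n}0.png",cv2.resize(im[:,:,::-1],(800,600)))
    print(n,camera_info(n))
s=get_state(); print(s)
E
```

```text
top {'K': array([[396.09407204,   0.        , 254.50963435],
       [  0.        , 396.09407204, 192.64868717],
       [  0.        ,   0.        ,   1.        ]]), 'R': array([[ 3.55614038e-03, -9.99993669e-01,  1.22810882e-04],
       [-9.84070372e-01, -3.52134364e-03, -1.77744486e-01],
       [ 1.77743793e-01,  5.11229794e-04, -9.84076665e-01]]), 't': array([  33.86450387,  549.13537054, 1227.14090328])}
scene {'K': array([[362.58973283,   0.        , 251.47225331],
       [  0.        , 362.58973283, 191.46460137],
       [  0.        ,   0.        ,   1.        ]]), 'R': array([[ 0.32922498,  0.94416658,  0.01266464],
       [ 0.67402178, -0.22559178, -0.70342234],
       [-0.66129082,  0.24012045, -0.71065929]]), 't': array([-215.53900202, -292.79159477, 1332.92457085])}
{'clock': 0.1, 'q': array([-70.04754521,  19.06721084,  -3.70549961,  83.69962439,
         1.23683422,  77.34460953,  -5.07044663]), 'qvel': array([-0.04923624, -0.02345382,  0.05572117, -0.16476232, -0.02435502,
        0.09719832, -0.03036746]), 'joint_efforts': array([ 1.05293839e-03, -6.24548650e+01,  2.44168210e-02, -3.90718067e+01,
       -6.15201378e-02,  3.65349068e-02,  4.97922838e-05]), 'ee_pos': array([226.38682267, 582.1909538 , 221.85896686]), 'tool_rot': array([[-9.32022708e-01,  3.62399654e-01, -4.03430188e-04],
       [ 3.62399875e-01,  9.32021958e-01, -1.18357009e-03],
       [-5.29195982e-05, -1.24931725e-03, -9.99999218e-01]]), 'ft_force': array([0.05148956, 0.74051803, 0.08449336]), 'ft_torque': array([ 0.01904764, -0.0003654 ,  0.01369476]), 'finger_force': 0.0, 'grip_width': 0.9999542287869227}
```

View pics/top0.png

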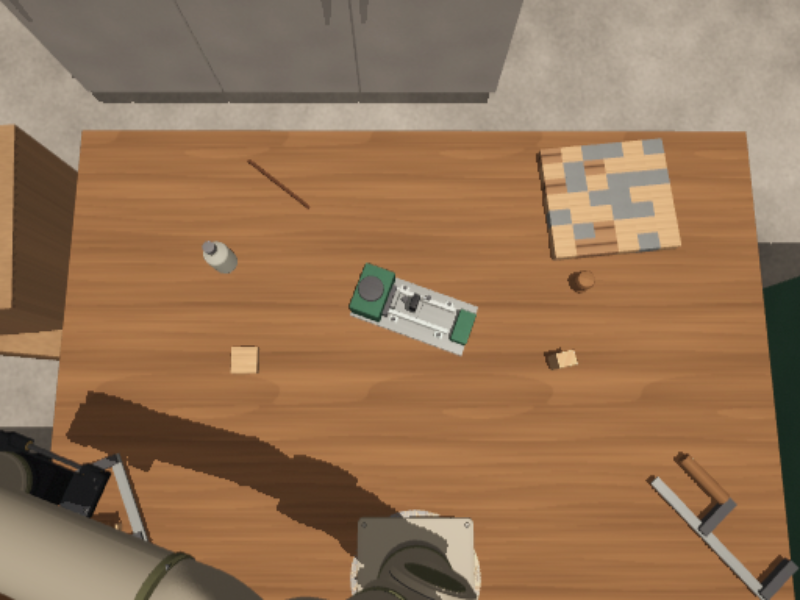

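View pics/scene0.png

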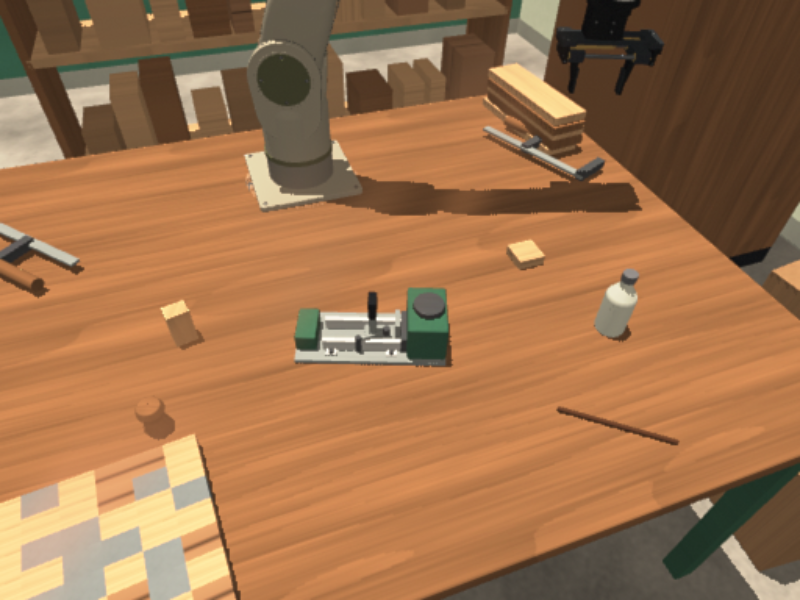

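The top view shows the magazine centred near (412,309), with its head at the left and its axis pointing right and slightly down. The block is at (566,358), knob (583,281), offcut (244,360), glue (219,257). The scene view confirms that the black grip stands clear at (372,305).

Run:
```python
from h import *
X=np.load("top.npy"); 
def seg(c,r,zl,zh):
    c=np.array(c)/1.5625
    v,u=np.mgrid[:384,:512]
    m=(np.hypot(u-c[0],v-c[1])<r)&(X[...,2]>zl)&(X[...,2]<zh)
    return X[m]
def rect(P): return cv2.minAreaRect(P[:,:2].astype(np.float32))
print("bench z",np.nanmedian(seg((412,420),15,-30,30)[:,2]))
P=seg((412,309),55,4,130);print("track",rect(P),len(P))
P=seg((372,290),30,72,86);print("head",rect(P),len(P))
P=seg((412,300),18,90,115);print("grip",rect(P),len(P),P.mean(0) if len(P) else 0)
for n,c,h in(("block",(566,358),70),("knob",(583,281),55),("offcut",(244,360),22),("glue",(219,257),130)):
    P=seg(c,22,h-8,h+8);print(n,rect(P),len(P),P.mean(0))
```

```text
bench z 0.8800233064151594
track ((544.1697387695312, 1.9873504638671875), (361.32794189453125, 360.95233154296875), 47.29188537597656) 3489
head ((557.4479370117188, 60.99797821044922), (124.82307434082031, 100.19603729248047), 69.75301361083984) 425
grip ((540.5858764648438, 3.706615447998047), (13.581379890441895, 29.46136474609375), 70.17867279052734) 47 [539.86407171   3.81986603 105.09729338]
block ((431.0653076171875, -299.9144592285156), (29.31119728088379, 39.55610275268555), 13.98392391204834) 123 [ 430.85703686 -299.31111675   70.54187683]
knob ((597.0103759765625, -352.1448974609375), (34.804405212402344, 35.450714111328125), 76.37071228027344) 100 [ 596.80278899 -351.49600832   53.1483662 ]
offcut ((429.9444885253906, 354.5615234375), (52.122318267822266, 55.77240753173828), 0.14745406806468964) 295 [429.80904144 353.88255598  23.1186363 ]
glue ((642.3106079101562, 407.9779052734375), (23.013198852539062, 22.756410598754883), 35.061683654785156) 55 [641.81827019 407.96303499 130.80377303]
```

```bash
cat >> h.py <<'E'
def Rd(deg):  # tool down, tool y at world angle deg
    y=np.array([np.cos(np.radians(deg)),np.sin(np.radians(deg)),0]); z=np.array([0,0,-1.])
    return np.stack([np.cross(y,z),y,z],1)
E
python3 - <<'E'
from h import *
for d in(-20,160,-76,104,14,194):
    print(d,[inverse_kinematics(p,Rd(d)) for p in([540,0,330],[431,-300,250])])
s=get_state();i=camera_info("wrist")
print("cam in tool",np.array(s["tool_rot"]).T@(-i["R"].T@i["t"]-s["ee_pos"]), (i["R"]@s["tool_rot"]).round(3), i["K"])
E
```

```text
-20 [array([-37.27232456,   5.92271582,  35.71314197,  87.99061107,
        -3.45732172,  87.19970287, -21.53529215]), array([-19.54332188,   6.22817581,  53.81948556,  98.6548619 ,
        -5.14188028,  77.70714495,  15.21196872])]
160 [array([ 53.06428708,  17.81064175, -71.21975653,  83.68137423,
        16.83368209,  90.39583695, 142.83878728]), None]
-76 [array([-38.30979869,   5.95954997,  36.87524191,  88.03446022,
        -3.57632611,  87.19750107, -77.40840496]), array([-19.54332188,   6.22817581,  53.81948556,  98.6548619 ,
        -5.14188028,  77.70714495, -40.78803128])]
104 [array([-35.08514691,   5.85805793,  33.27172097,  87.89618047,
        -3.21369925,  87.20528426, 102.20597281]), array([ 64.71414735,   8.65459991, -38.21465688,  94.72269852,
         5.45080193,  78.50839168, 129.72887929])]
14 [array([-36.41888072,   5.89545677,  34.75919203,  87.95408021,
        -3.36117353,  87.20173341,  12.36240488]), array([-19.54332188,   6.22817581,  53.81948556,  98.6548619 ,
        -5.14188028,  77.70714495,  49.21196872])]
194 [None, array([ -30.1567117 ,    8.4098557 ,   66.73261641,   98.93477503,
         -7.89999818,   77.83590461, -127.9749395 ])]
cam in tool [  81.28313215    0.43622174 -161.77991629] [[ 0.001  1.     0.   ]
 [-0.957  0.001 -0.291]
 [-0.291  0.     0.957]] [[299.7537408    0.         258.24010285]
 [  0.         299.7537408  192.42230569]
 [  0.           0.           1.        ]]
```

Run:
```python
from h import *
def shot(n):
    s=get_state(); im,X=cloud("wrist"); np.save(n+".npy",X); np.save(n+"_im.npy",im)
    cv2.imwrite(f"pics/{n}.png",cv2.resize(im[:,:,::-1],(800,600)))
move_ptp([431,-300,200],Rd(-76)); sleep(.3); shot("wb")
move_ptp([540,0,220],Rd(-20)); sleep(.3); shot("wt")
s=get_state();print(s["clock"],s["ft_force"])
```

```text
5.1833 [-0.62803466 -0.27351808 -0.1532188 ]
```

View pics/wt.png

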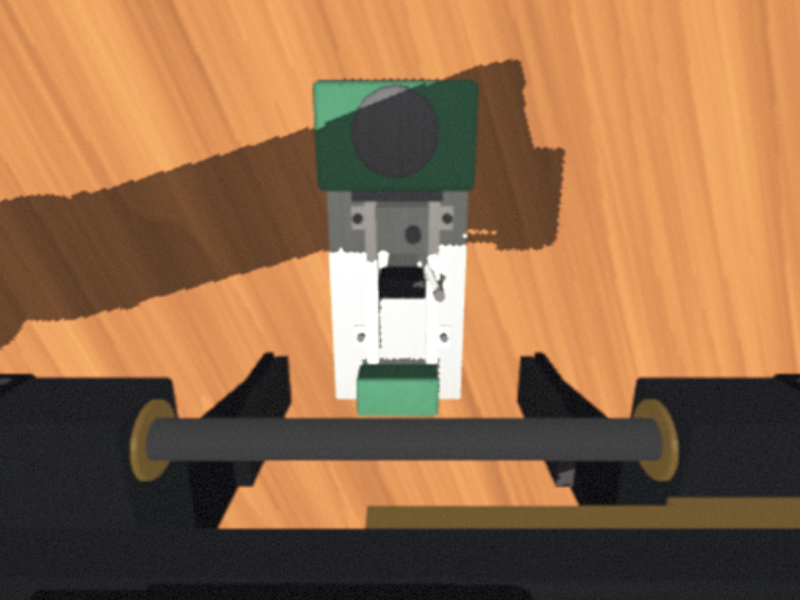

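View pics/wb.png

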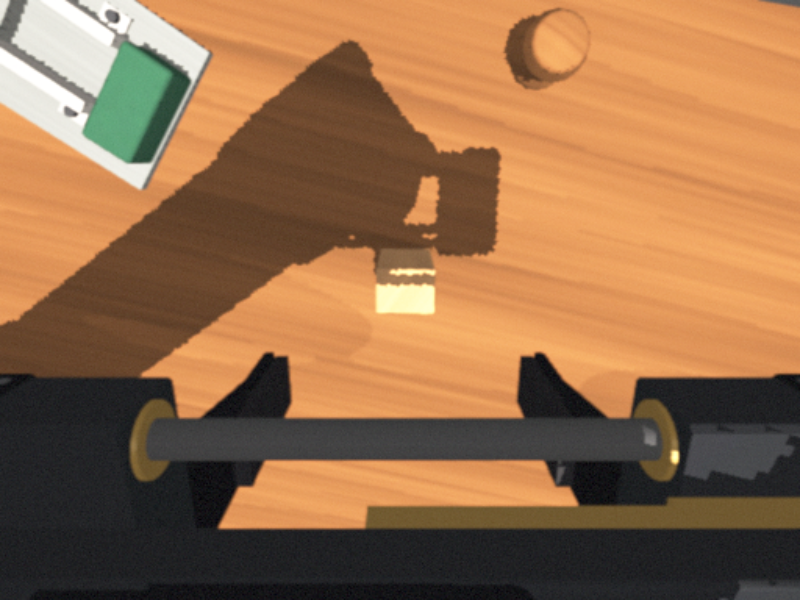

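Both wrist views are clear. In wt the head is at (395,135), grip (402,282), end block (397,388), and the rails are at columns ~372 and ~433. In wb the block top is at (405,292).

Run:
```python
from h import *
X=np.load("wt.npy")
v,u=np.mgrid[:384,:512]
def sel(X,box,zl,zh):
    x0,y0,x1,y1=np.array(box)/1.5625
    m=(u>x0)&(u<x1)&(v>y0)&(v<y1)&(X[...,2]>zl)&(X[...,2]<zh); return X[m]
def rect(P): 
    r=cv2.minAreaRect(P[:,:2].astype(np.float32)); return np.round(r[0],1),np.round(r[1],1),round(r[2],2),len(P),np.median(P[:,2]).round(1)
print("head",rect(sel(X,(290,60,500,200),77,84)))
print("end",rect(sel(X,(340,355,455,412),37,44)))
print("grip",rect(sel(X,(370,255,435,310),101,110)))
base=sel(X,(320,180,480,400),4.5,12); print("base",rect(base))
print("rails",rect(sel(X,(340,190,460,370),27.5,33)))
print("ch ",np.nanpercentile(X[...,2][(u>200)&(u<330)&(v>235)&(v<250)],[5,50,95]))
ang=np.radians(-20)
for d in(-20,-19.5,-19,-20.5,-21):
    a=np.radians(d); e=np.array([np.cos(a),np.sin(a)])
    P=sel(X,(340,190,460,370),27.5,33)[:,:2]@e
    h,b=np.histogram(P,np.arange(P.min(),P.max()+2,2)); print(d,b[0].round(1),h)
B=np.load("wb.npy"); print("block",rect(sel(B,(360,235,450,330),66,75)))
```

```text
head (array([566.3,  88.6]), array([64.4, 99.2]), 69.94, 4614, np.float64(79.5))
end (array([498.6, -96.6]), array([30.9, 67.6]), 69.52, 1154, np.float64(39.6))
grip (array([539.4,   3.7]), array([13.8, 29.1]), 69.9, 449, np.float64(104.4))
base (array([522.5, -31.1]), array([179.1, 110.2]), 69.95, 5983, np.float64(7.7))
rails (array([534.3, -14.2]), array([128.9,  59.2]), 70.06, 1318, np.float64(29.6))
ch  [-1.22067136  7.77148699 40.02369839]
-20 477.3 [153 174 167 168  20   2   1   2   2   4   2   3   4   4   2   5   5   3
   6   3   3   1   2   1 136 157 136 142   8   2]
-19.5 478.5 [131 169 168 169  45   1   2   1   2   4   2   3   4   3   4   3   5   5
   6   1   4   2   1  12 105 151 138 152  23   2]
-19 479.6 [102 165 171 165  78   1   2   2   1   3   3   3   3   4   3   4   5   3
   6   4   2   3   2  11  61 178 163  94  74   2]
-20.5 475.5 [134 163 178 160  47   2   2   1   2   4   3   2   4   4   3   4   5   5
   4   3   3   2   1   1 119 146 142 151  21   2]
-21 473.4 [ 93 141 205 171  72   2   2   1   2   4   2   3   4   3   4   4   4   5
   5   3   3   2   1   1  86 140 150 138  65   1   1]
block (array([ 428.4, -300.9]), array([30.6, 37.6]), 13.32, 1086, np.float64(69.8))
```

```bash
cat >> h.py <<'E'
A=-np.array([np.cos(np.radians(70)),np.sin(np.radians(70))]); EY=np.array([-A[1],A[0]])
X0,Y0=-189.6,505.6   # Y0: channel middle
T=Rd(-20)
def W(x,y,z): return np.r_[(X0+x)*A+(Y0+y)*EY,z]
def rep(tag=""):
    s=get_state(); f=s["ft_force"]; p=s["ee_pos"][:2]
    print(tag,"t%.1f x%.2f y%.2f z%.2f F(x,y,z) %.1f %.1f %.1f w%.4f ff%.1f"%(s["clock"],p@A-X0,p@EY-Y0,s["ee_pos"][2],f[:2]@A,f[:2]@EY,f[2],s["grip_width"],s["finger_force"]))
    return s
E
python3 - <<'E'
from h import *
command_gripper(.75,5)
move_ptp(W(2,0,130),T); sleep(.2); rep("above")
line_to(W(2,0,72),80); sleep(.3); rep("down")
command_gripper(0,5); sleep(.4); rep("grip")
command_gripper(0,20); sleep(.4); rep("grip20")
E
```

```text
above t6.5 x1.54 y1.29 z132.02 F(x,y,z) -0.6 -0.3 -0.0 w0.7507 ff0.0
down t7.7 x1.86 y0.17 z72.30 F(x,y,z) -0.9 -0.3 -1.0 w0.7510 ff0.0
grip t8.8 x2.00 y0.62 z72.10 F(x,y,z) 0.2 6.0 -4.4 w0.3444 ff5.0
grip20 t9.4 x2.05 y0.64 z72.11 F(x,y,z) -1.3 5.0 -4.2 w0.3459 ff20.0
```

Run:
```python
from h import *
for y in(.5,.8,1.1):
    line_to(W(2,y,72),10); sleep(.5); rep(y)
```

```text
0.5 t10.2 x2.01 y0.62 z72.07 F(x,y,z) -0.2 3.2 -1.4 w0.3459 ff20.0
0.8 t10.9 x2.00 y0.68 z72.03 F(x,y,z) 1.7 -0.7 4.6 w0.3458 ff20.0
1.1 t11.7 x2.05 y0.73 z72.04 F(x,y,z) 1.2 -2.8 7.3 w0.3407 ff20.0
```

```bash
sed -i 's/X0,Y0=-189.6,505.6/X0,Y0=-189.6,506.27/' h.py
python3 - <<'E'
from h import *
command_gripper(0,45)
for x in(12,30,48,54): 
    line_to(W(x,0,72),40); sleep(.15); rep(x)
x=54
for x in(55,56,57):
    if (s:=get_state())["ft_force"][:2]@A<-15: break
    line_to(W(x,0,72),20); sleep(.15); s=rep(x)
command_gripper(.75,45); sleep(.3); rep("open")
line_to(W(x,0,140),120); rep("up")
im,_=cloud("top"); cv2.imwrite("pics/t1.png",cv2.resize(im[150:250,200:330,::-1],None,fx=5,fy=5))
s,X=cloud("wrist")
G=X[(abs(X[...,2]-105)<4)&(np.linalg.norm(X[...,:2]-W(57,0,0)[:2],axis=-1)<40)]
r=cv2.minAreaRect(G[:,:2].astype(np.float32)); c=np.array(r[0]); print(r,len(G),c@A-X0,c@EY-Y0)
E
```

```text
12 t12.4 x9.17 y0.04 z72.09 F(x,y,z) -7.7 1.8 -0.7 w0.3413 ff45.0
30 t13.2 x27.18 y-0.07 z72.04 F(x,y,z) -8.9 0.6 0.0 w0.3427 ff45.0
48 t13.9 x48.07 y-0.11 z72.01 F(x,y,z) 0.9 -1.6 5.1 w0.3408 ff45.0
54 t14.4 x55.48 y-0.13 z71.99 F(x,y,z) 5.2 -2.4 8.1 w0.3395 ff45.0
55 t14.8 x56.51 y-0.13 z72.00 F(x,y,z) 4.6 -3.4 7.2 w0.3411 ff45.0
56 t15.2 x57.04 y-0.12 z72.01 F(x,y,z) 3.8 -2.5 7.5 w0.3381 ff45.0
57 t15.6 x57.09 y-0.12 z72.01 F(x,y,z) 0.5 -1.6 6.1 w0.3418 ff45.0
open t16.8 x57.00 y-0.02 z71.99 F(x,y,z) -0.2 -0.4 0.1 w0.7546 ff0.0
up t17.5 x56.91 y-0.39 z139.46 F(x,y,z) -0.3 0.1 0.3 w0.7532 ff0.0
((520.5716552734375, -47.584930419921875), (13.8034029006958, 29.932159423828125), 70.11701965332031) 793 56.26921582830971 -0.8176522268814779
```

View pics/t1.png

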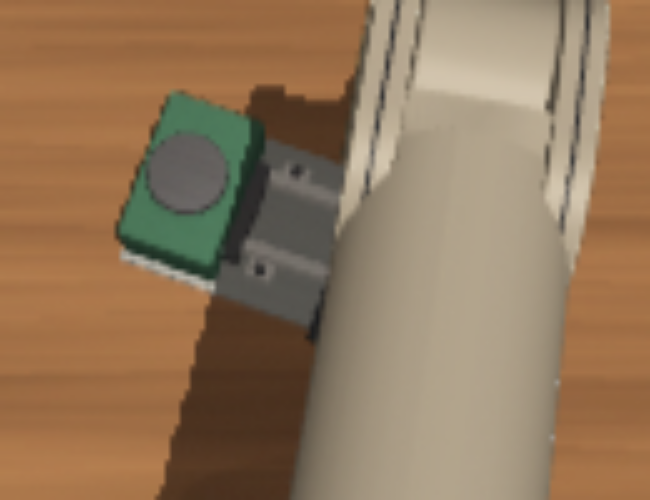

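The crop shows the arm covering the grip, with the channel behind the gate empty. The cloud puts the grip at x 56–57, so the follower is staying back. Next is the block.

Run:
```python
from h import *
R=Rd(-76.5); c=np.array([429,-300.8])
move_ptp(np.r_[c,130],R); sleep(.2); rep("above")
line_to(np.r_[c,35],100); sleep(.2); rep("down")
command_gripper(0,20); sleep(.3); s=rep("grip"); print(s["ee_pos"])
line_to(np.r_[c,150],100); rep("lift")
move_ptp(W(-22,0,150),T); sleep(.4); rep("over")
s=get_state(); i=camera_info("wrist"); im,X=cloud("wrist")
cv2.imwrite("pics/held.png",cv2.resize(im[:,:,::-1],(800,600)))
```

```text
above t18.8 x324.00 y0.22 z129.92 F(x,y,z) -0.0 0.2 0.0 w0.7472 ff0.0
down t20.1 x325.45 y0.09 z35.43 F(x,y,z) -1.3 -0.4 -0.9 w0.7512 ff0.0
grip t21.0 x325.55 y-0.25 z35.01 F(x,y,z) -0.4 1.0 0.7 w0.4309 ff20.0
[ 429.00398584 -300.82292542   35.00529852]
lift t22.3 x325.43 y-0.62 z149.45 F(x,y,z) -0.8 0.8 -0.2 w0.4314 ff20.0
over t24.0 x-21.69 y0.12 z150.01 F(x,y,z) -0.1 -0.1 -0.6 w0.4337 ff20.0
```

View pics/held.png

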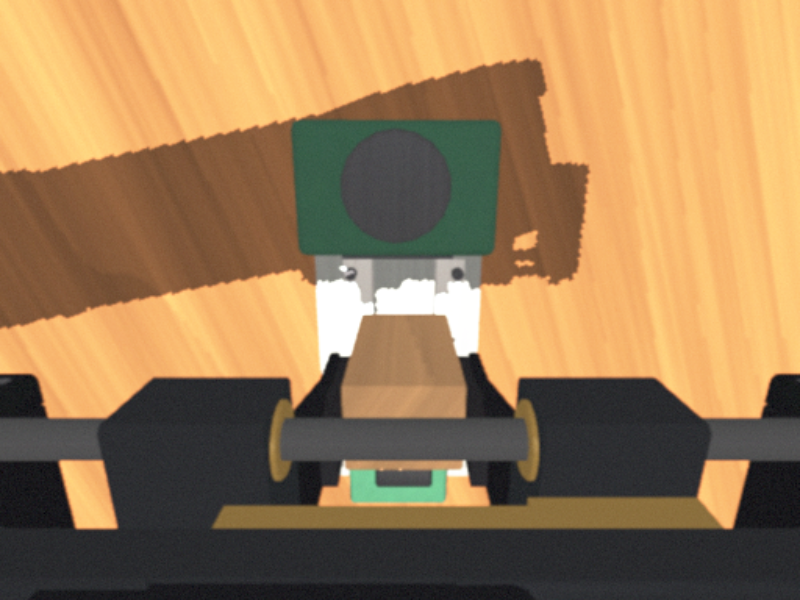

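The block is held upright and square, with its face at (403,350), above the channel. I'll lower it step by step while watching the force.

Run:
```python
from h import *
line_to(W(-20,0,70),100); sleep(.4); s0=rep("pre"); f0=s0["ft_force"]
for z in list(np.arange(66,43.9,-2))+[43.2,42.7]:
    line_to(W(-20,0,z),25); sleep(.15); s=get_state(); d=s["ft_force"]-f0
    print(z,s["ee_pos"][2].round(2),"d",(d[:2]@A).round(1),(d[:2]@EY).round(1),d[2].round(1))
    if np.linalg.norm(d)>9: break
rep()
```

```text
pre t25.4 x-20.09 y0.07 z70.16 F(x,y,z) 0.8 -0.1 -0.9 w0.4370 ff20.0
66.0 66.0 d -0.9 -0.2 0.9
64.0 64.02 d -0.4 0.4 0.0
62.0 62.0 d -1.7 0.7 0.5
60.0 59.99 d -1.0 -0.0 0.2
58.0 58.0 d -0.2 0.1 -0.5
56.0 56.01 d -1.8 -0.7 0.1
54.0 54.01 d -0.2 -1.4 0.4
52.0 52.0 d 0.0 0.2 0.1
50.0 50.01 d -1.1 0.1 -0.3
48.0 48.02 d -0.7 0.4 0.4
46.0 46.01 d -0.8 -0.3 0.6
44.0 44.01 d -1.0 -0.0 0.5
43.2 43.22 d -0.6 -0.7 -0.0
42.7 42.95 d 0.5 -1.0 6.3
 t31.1 x-20.01 y0.08 z42.95 F(x,y,z) 1.3 -1.1 5.4 w0.4360 ff20.0
```

Run:
```python
from h import *
line_to(W(-20,0,43.1),10)
for x in(-23,-26): line_to(W(x,0,43.1),15); sleep(.2); rep(x)
command_gripper(.7,20); sleep(.3); rep("open")
line_to(W(-26,0,140),100)
im,X=cloud("wrist")
P=X[(abs(X[...,2]-78)<4)&(np.linalg.norm(X[...,:2]-W(-26,0,0)[:2],axis=-1)<24)]
r=cv2.minAreaRect(P[:,:2].astype(np.float32)); c=np.array(r[0]); print(r,len(P),c@A-X0,c@EY-Y0,np.median(P[:,2]))
cv2.imwrite("pics/in.png",cv2.resize(im[:,:,::-1],(800,600)))
move_ptp(W(57,0,140),T); sleep(.2); line_to(W(57,0,72),80); sleep(.3); rep("at handle")
command_gripper(0,45); sleep(.4); rep("grip")
```

```text
-23 t31.9 x-22.97 y-0.05 z43.06 F(x,y,z) 0.7 0.6 -1.3 w0.4382 ff20.0
-26 t32.5 x-25.93 y0.02 z43.11 F(x,y,z) -0.3 0.3 -0.4 w0.4333 ff20.0
open t33.5 x-25.97 y-0.01 z43.10 F(x,y,z) -0.4 0.5 -0.6 w0.6996 ff0.0
((549.1205444335938, 30.081890106201172), (30.44502067565918, 38.06820297241211), 70.10307312011719) 1758 -26.47801746233688 -0.5540888394413628 77.61397217476019
at handle t36.6 x56.83 y0.12 z72.25 F(x,y,z) -0.5 -0.5 -0.2 w0.6980 ff0.0
grip t37.6 x57.03 y-0.13 z71.97 F(x,y,z) 0.0 -2.3 2.0 w0.3432 ff45.0
```

View pics/in.png

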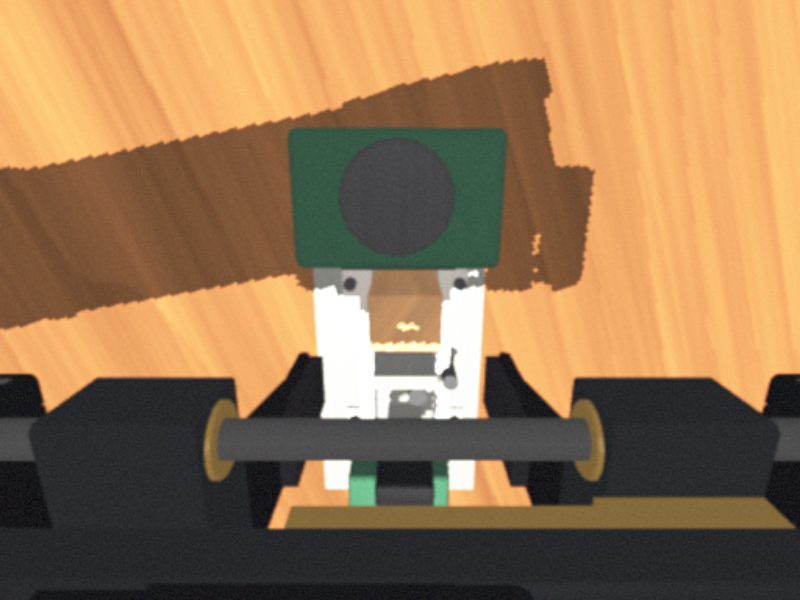

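The block (405,320) is seated against the channel floor, square, at x ≈ -26.5. The follower is still back and the handle is gripped again. Now I'll ease it forward.

Run:
```python
from h import *
for x in(48,40,36): line_to(W(x,0,72),25); sleep(.2); rep(x)
x=36; 
while x>26:
    x-=.5; line_to(W(x,0,72),10); sleep(.2); s=rep(x); f=s["ft_force"][:2]@A
    if f>0 and x<34: break
```

```text
48 t38.3 x47.90 y-0.09 z71.98 F(x,y,z) 0.2 -2.1 2.0 w0.3347 ff45.0
40 t39.0 x37.78 y-0.05 z71.99 F(x,y,z) -7.0 -1.1 0.1 w0.3414 ff45.0
36 t39.5 x33.43 y-0.03 z72.02 F(x,y,z) -8.5 -1.1 -0.5 w0.3401 ff45.0
35.5 t39.9 x33.08 y-0.04 z71.99 F(x,y,z) -7.8 -1.8 -1.0 w0.3422 ff45.0
35.0 t40.4 x32.61 y-0.04 z72.01 F(x,y,z) -7.7 -2.8 -0.3 w0.3398 ff45.0
34.5 t40.8 x32.13 y-0.05 z71.98 F(x,y,z) -6.2 -1.8 -1.0 w0.3405 ff45.0
34.0 t41.3 x31.58 y-0.03 z72.00 F(x,y,z) -7.8 -1.5 -0.8 w0.3392 ff45.0
33.5 t41.7 x31.01 y-0.04 z72.00 F(x,y,z) -7.9 -0.8 -1.2 w0.3391 ff45.0
33.0 t42.2 x30.47 y-0.02 z72.00 F(x,y,z) -7.0 -1.7 -0.5 w0.3403 ff45.0
32.5 t42.6 x30.04 y-0.02 z72.00 F(x,y,z) -7.5 -1.6 -0.8 w0.3396 ff45.0
32.0 t43.1 x30.04 y-0.03 z72.00 F(x,y,z) -6.2 -1.7 -0.1 w0.3401 ff45.0
31.5 t43.5 x30.00 y-0.04 z71.99 F(x,y,z) -6.1 -2.9 0.4 w0.3391 ff45.0
31.0 t44.0 x30.02 y-0.00 z72.00 F(x,y,z) -5.7 -2.1 0.3 w0.3389 ff45.0
30.5 t44.4 x30.04 y0.00 z72.00 F(x,y,z) -5.5 -2.2 0.6 w0.3388 ff45.0
30.0 t44.9 x30.03 y-0.03 z71.99 F(x,y,z) -3.4 -3.3 0.8 w0.3438 ff45.0
29.5 t45.3 x29.98 y-0.01 z72.00 F(x,y,z) 1.0 -3.3 3.6 w0.3401 ff45.0
```

Contact is at travel 28 mm and the tool load has gone to zero. I'll release, check and hand in.

Run:
```python
from h import *
command_gripper(.75,45); sleep(.2); rep("open")
line_to(W(30,0,140),100); sleep(.2)
im,X=cloud("wrist")
for n,h,x in(("block",78,-30),("grip",105,30)):
    P=X[(abs(X[...,2]-h)<4)&(np.linalg.norm(X[...,:2]-W(x,0,0)[:2],axis=-1)<24)]
    r=cv2.minAreaRect(P[:,:2].astype(np.float32)); c=np.array(r[0]); print(n,r,len(P),c@A-X0,c@EY-Y0,np.median(P[:,2]))
sign_off(); rep()
```

```text
open t46.4 x29.48 y-0.00 z72.00 F(x,y,z) 0.6 -0.0 0.1 w0.7466 ff0.0
block ((550.322509765625, 33.63180923461914), (29.703432083129883, 38.00086975097656), 69.94638061523438) 2106 -30.22494662683181 -0.638754735587213 77.62526776579696
grip ((529.5728759765625, -22.482378005981445), (14.035144805908203, 29.358280181884766), 69.7876205444336) 793 29.601933767049616 -0.9448501285455677 104.44927611415069
the job is handed in; nothing more can be done
the job is handed in; nothing more can be done
```

I handed the job in at about 47 s: the block is seated square against the gate with the follower resting on it at about 28 mm travel, the handle is released, and I did not touch the bystanders; no verdict came back.

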